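Press the ticket covers home in a deli price rail

ROBOT

A 6-joint arm with a two-finger parallel gripper is mounted at the origin on the work surface. World frame = base frame: x ahead of the robot, y to its left, z up, the work surface at z = 0. Lengths are in m, angles in rad, forces in N, time in s.
With the tool pointing down it reaches from about 0.375 to 0.975 m from the base axis. Payload 3.8 kg.
Tool frame: the origin (TCP) lies midway between the tips of the shut fingers; the grasp point (between the pads) lies 19 mm behind it; z points along the fingers, y is the line along which they close (so a half turn about z gives the same grasp; the last joint's range is limited). The gripper opens to 85 mm and grips with 20 to 120 N. Pads are 22 mm wide; open, the fingers measure 114 mm over their backs; the gripper's body (76 mm by 85 mm) begins 54 mm behind the grasp point. The pads swing forward as they close: fully open they stand 13 mm farther back than shut.
Start: joints at [-1.223, 0.264, 1.604, -0, 1.274, -0.037], TCP at [0.253, -0.626, 0.199] pointing down, gripper open.
Joint ranges: [-2.63, 2.63], [-0.94, 2.18], [0.31, 2.57], [-1.31, 4.45], [0, 2.66], [-2.55, 2.55]. Speed limits (rad/s): [2.57, 2.57, 3.14, 3.14, 3.14, 3.14].

INTERFACE

Orientations are given as a unit quaternion [w, x, y, z].
In Python, from workcell import monitor, viewer, sign_off gives the robot as it stands.
- The arm moves only by the tool move_arm, never from a script. Its argument "increments" is a list of rows, each a list of 3 entries, a list of its own where there are three numbers: the opening, from 0 (shut) to 1 (fully open), then the shift along the tool's x, y, z in mm, then the turn, a rotation vector about the tool's x, y, z in degrees. A call has 1 to 5 rows; each row is the pose to reach, as a shift and turn from the pose commanded when the call began, along the tool's axes at that moment; what a row does not reach only later rows make up. A row lasts 1/12 s, in which the tool goes at most 41.7 mm and 7.16 degrees, less where a joint would pass 70% of its speed; a pose out of reach is approached as far as the arm can. A call with a gripper value outside its range is refused whole. The fingers move at their own pace and stop on an object; "squeeze" is the grip in N (left out, the last holds). Time passes only in rows, so rows that repeat a pose let the fingers close. It gives the time, the measured TCP pose, the force, the opening and the grip force at its end, in the units of the state.
- monitor.sense(): the state, without advancing time (a new reading comes with each control period).
- viewer.read_camera(name): name is "scene" or "top"; returns a dict with "pixels" (400x640x3 uint8, red, green, blue), "z_map" (400x640 float32, m along the optical axis (not along the pixel's ray), 0 where there is no reading), "camera_matrix" (3x3 intrinsics, pixels), "k1" (the pictures are not rectified: a ray, as slopes to the right and down, at radius r is drawn at 1 + k1 r^2 times it, then the intrinsics apply), "T" (4x4, takes a point from camera to world coordinates). Camera axes: x right, y up, looking along -z (the intrinsics and any distortion apply to the point x, -y, -z); pixel columns grow to the right and rows downward; lengths in m; the calibration is good to about 2 mm. A picture is of the moment at which its call begins.
- sign_off(): hands the job in; it is judged then, once.
The state is a dict: "clock": time; "qpos": joint angles; "qvel": joint speeds; "joint_efforts": joint torques, N m; "tool_pos": TCP position; "tcp_rot": TCP orientation; "ft_force": force on the tool from outside, world axes, zero at the start; "torque": the same for the moment, N m; "opening": opening from 0.0 (shut) to 1.0 (fully open); "grip_force": force on a finger pad.
Only numpy, scipy, OpenCV 4.12 (cv2) and the standard library are available. Lean on these libraries where they do the work, as an engineer would, in place of code of your own. Each camera call takes 0.05 s, during which the arm holds its last target. There are 200 camera calls.

TASK

The four white ticket covers stand proud in the dark steel price rail. Take the spring press by its handle, set its foot down on a bare end plate of the rail, lean on it so that its spring gives but never bottoms out, and sweep it along the row to the other end plate in one pass without lifting it off the rail, so that every cover ends flush. Then stand the press back upright in the middle of its rubber mat and let go; touch the rail and covers only with the press, and leave the pan, jar and tub where they are.

Things in the scene. Friction and masses are not known exactly. Their poses are not given: they have to be found in the camera images.
- rail: Dark steel price rail, 60 mm wide (x) and 280 mm long (its y axis), fixed to the table. Origin: centre of its underside. Its flat top, the deck, is 16 mm above the table: a bare end plate 64 mm long at each end (centred 108 mm from the middle, +y and -y), and a 9 mm lip each side of the covers, all level. z up.
- rail_deck (a point): Centre of the rail at deck height, 16 mm above the table, axes as the rail's.
- press: Spring press, a loose hand tool of about 0.4 kg, 126 mm tall, standing on its foot on the mat. Origin: centre of the underside of its foot while the spring is relaxed; z up along the handle. Handle: black post 30 x 30 mm, from 60 to 126 mm above the origin. Below it a dark steel housing 40 x 44 mm from 32 to 60 mm, into which the foot slides up against a spring.
- foot (a joint): Compression of the press's spring: 0 relaxed, 0.012 m bottomed. The foot starts to give at 5 N and adds 1 N per mm (12 N at 7 mm).
- sole (a point): Centre of the underside of the press's steel foot, moving with the foot. The foot is 50 mm wide (x) and 72 mm long (y). Its sole is flat over the middle 36 mm; both noses along y turn up at 28 degrees to about 10 mm, so it rides over proud edges when swept along its y axis.
- cover0 (a joint): Sinking of cover 0 (the covers are numbered from the rail's -y end to its +y end): 0 = standing 5 mm proud of the deck, 0.005 m = flush. It starts between 0 and 0.002, takes about 4 N to push down and stays where it is left.
- cover1 (a joint): Sinking of cover 1 (the covers are numbered from the rail's -y end to its +y end): 0 = standing 5 mm proud of the deck, 0.005 m = flush. It starts between 0 and 0.002, takes about 4 N to push down and stays where it is left.
- cover2 (a joint): Sinking of cover 2 (the covers are numbered from the rail's -y end to its +y end): 0 = standing 5 mm proud of the deck, 0.005 m = flush. It starts between 0 and 0.002, takes about 4 N to push down and stays where it is left.
- cover3 (a joint): Sinking of cover 3 (the covers are numbered from the rail's -y end to its +y end): 0 = standing 5 mm proud of the deck, 0.005 m = flush. It starts between 0 and 0.002, takes about 4 N to push down and stays where it is left.
- cover0_top (a point): Centre of the top of cover 0: white plastic tile 40 mm wide (rail x), 36.5 mm long (rail y), in the rail's middle line at rail y = -57 mm.
- cover1_top (a point): Centre of the top of cover 1: white plastic tile 40 mm wide (rail x), 36.5 mm long (rail y), in the rail's middle line at rail y = -19 mm.
- cover2_top (a point): Centre of the top of cover 2: white plastic tile 40 mm wide (rail x), 36.5 mm long (rail y), in the rail's middle line at rail y = 19 mm.
- cover3_top (a point): Centre of the top of cover 3: white plastic tile 40 mm wide (rail x), 36.5 mm long (rail y), in the rail's middle line at rail y = 57 mm.
- mat: Black rubber mat, 110 mm (x) by 130 mm (y), 4 mm thick, fixed to the table; origin: centre of its underside. The press starts on it.
- pan: Bystander: black food pan, 110 x 150 mm, 45 mm high, holding a block of yellow cheese; fixed; origin: centre of its underside.
- jar: Bystander: loose amber glass jar, 68 mm across, 95 mm tall; origin: centre of its underside.
- tub: Bystander: loose white open tub, 90 mm across, 70 mm tall; origin: centre of its underside.
Mind the look-alikes: they are no part of the job. Leave any green or pink look-alike of the press alone.

How it is judged:
By the outcome, as a careful person would: the job done as asked, in the order asked, and still so for the second after the job is handed in, with the robot touching nothing.
It also fails if it takes over 59 s, if anything falls off the work surface, if the arm or the gripper's body presses on something with over 40 N, if the wrist force passes 120 N, or if a joint passes its speed limit or range.

## Working session

There is one attempt and no reset: what is moved stays moved. The work goes in short steps, Python scripts to look and compute and a tool call to move; the robot and the scene stay as the last step left them, time stands still between calls to the robot, and variables do not carry over. Pictures are saved under pics/ and viewed, at most 10 in all, crops included, and the job is handed in when it is done.

Besides the shell and the picture viewer there is one more tool, called after "Call:" as name([rows], argument=value, ...), one row to a line, values as JSON. move_arm: Moves the arm, as the interface text tells. Its arguments: {"type":"object","properties":{"increments":{"type":"array"},"squeeze":{"type":"number"}},"required":["increments"]}

```bash
mkdir -p pics; cat > h.py <<'E'
import numpy as np, cv2
from workcell import monitor, viewer, sign_off
def grab(n):
    d=viewer.read_camera(n); np.savez('%s.npz'%n,**d); return d
def cloud(d):
    K=np.array(d['camera_matrix']);k=float(d['k1']);z=d['z_map'];H,W=z.shape
    u,v=np.meshgrid(np.arange(W),np.arange(H))
    p=cv2.undistortPoints(np.stack([u,v],-1).reshape(-1,1,2).astype(float),K,np.array([k,0,0,0.])).reshape(H,W,2)
    c=np.stack([p[...,0]*z,-p[...,1]*z,-z,np.ones_like(z)],-1)
    w=(c@np.array(d['T']).T)[...,:3]; w[z==0]=np.nan; return w
E
python3 - <<'E'
from h import *
for n in('top','scene'):
    d=grab(n); cv2.imwrite('pics/%s0.png'%n,d['pixels'][...,::-1]); print(n,d['k1'],d['T'])
print(monitor.sense())
E
```

```text
top -0.07763553143895578 [[-0.01927553  0.98972891 -0.14165148  0.35733318]
 [-0.99975865 -0.01758641  0.01316681 -0.01588286]
 [ 0.01054043  0.14187109  0.98982902  1.12601224]
 [ 0.          0.          0.          1.        ]]
scene -0.09876367266588702 [[-0.31152373 -0.77271474  0.55305053  1.28552826]
 [ 0.95015051 -0.26121596  0.17023583  0.21185561]
 [ 0.01292189  0.57851374  0.81557028  1.20015471]
 [ 0.          0.          0.          1.        ]]
{'clock': 0.1, 'qpos': array([-1.22291211e+00,  2.64672445e-01,  1.60526768e+00, -1.80509039e-05,
        1.27373708e+00, -3.68751096e-02]), 'qvel': array([ 0.00065167, -0.00228816, -0.0026751 , -0.00117933, -0.00112565,
        0.0003547 ]), 'joint_efforts': array([ 3.76946273e-04, -5.16706252e+01, -3.68590307e+01, -5.51869539e-05,
        6.20955441e-03, -1.54430879e-06]), 'tool_pos': array([ 0.253102  , -0.62493637,  0.19757391]), 'tcp_rot': array([-1.02836636e-03,  9.81550995e-01,  1.91197695e-01, -1.69950017e-04]), 'ft_force': array([-0.23908058,  0.94877161,  0.99587838]), 'torque': array([-0.01546242, -0.06875376,  0.01396354]), 'grip_force': 0.0, 'opening': 1.00351289475002}
```

View pics/top0.png

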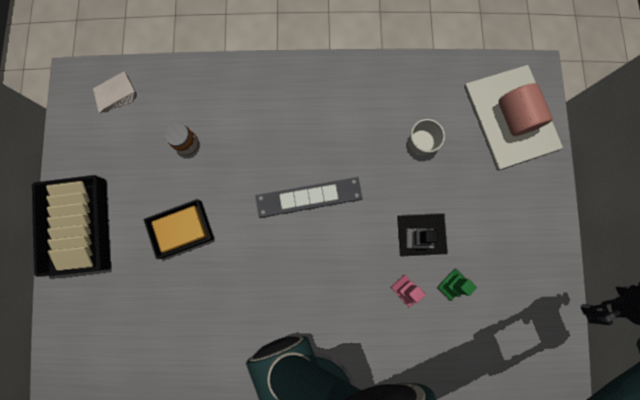

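View pics/scene0.png

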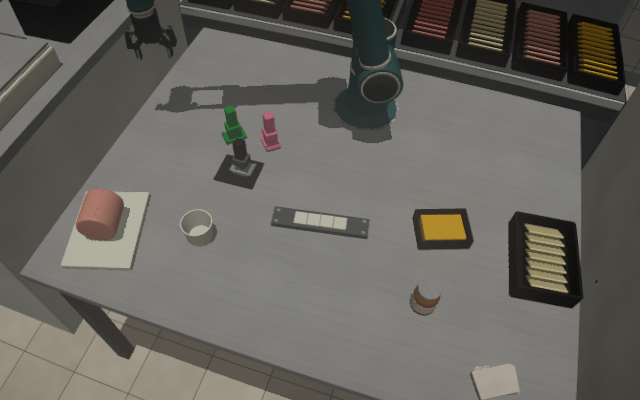

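The top view shows three press-like tools: black/steel on the mat at (422,237), green at (457,284) and pink at (407,290). The black one with the steel housing on the black mat fits the description. The rail runs from (257,205) to (361,188). I'll confirm the press in a crop and measure.

```bash
python3 - <<'E'
from h import *
d=dict(np.load('top.npz')); im=d['pixels'][...,::-1]
a=cv2.resize(im[205:310,380:490],None,fx=5,fy=5,interpolation=cv2.INTER_CUBIC)
cv2.imwrite('pics/crop1.png',a)
b=cv2.resize(im[165:228,245:375],None,fx=6,fy=6,interpolation=cv2.INTER_CUBIC)
cv2.imwrite('pics/crop2.png',b)
for n in('top','scene'):
    d=dict(np.load(n+'.npz'));w=cloud(d)
    def show(name,m,zlo,zhi):
        q=w[m&(w[...,2]>zlo)&(w[...,2]<zhi)]
        if len(q)<10: print(name,len(q));return
        r=cv2.minAreaRect((q[:,:2]*1000).astype(np.float32)); print(n,name,len(q),'mean',(q.mean(0)*1000).round(1),'rect',np.round(r[0],1),np.round(r[1],1),round(r[2],1))
    X,Y=w[...,0],w[...,1]
    t=w[(X>.3)&(X<.7)&(abs(Y)<.1)]; print(n,'table z',np.nanpercentile(w[...,2][(abs(w[...,2])<.006)],50))
    rail=(X>.38)&(X<.6)&(Y>-.12)&(Y<.22)
    show('rail',rail,.010,.03)
    pr=(X>.3)&(X<.48)&(Y>-.36)&(Y<-.17)
    show('mat',pr,.0025,.0065)
    show('foot',pr,.009,.03); show('house',pr,.05,.066); show('handle',pr,.122,.14)
    show('all>.07',(X>.15)&(X<.48)&(Y>-.45)&(Y<-.17),.07,.14)
    v=w[...,2][150:290,390:490] if n=='top' else w[...,2][130:190,205:265]
    
E
```

```text
top table z 0.0009382655088674419
top rail 2205 mean [519.3   9.7  18.5] rect [520.    7.9] [ 61.  264.5] 9.2
top mat 1438 mean [ 402.8 -273.6    4.2] rect [ 390.1 -265. ] [179.7 190. ] 0.1
top foot 244 mean [ 396.2 -274.7   14.8] rect [ 384.6 -268. ] [166.8 183.8] 1.5
top house 107 mean [ 400.5 -281.8   61.1] rect [ 405.1 -291. ] [42.4 40.5] 88.2
top handle 160 mean [ 403.8 -291.3  129.8] rect [ 403.8 -292.5] [29.5 28.5] 87.8
top all>.07 726 mean [ 316.4 -307.5  116.6] rect [ 313.5 -288.2] [184.2 142.7] 34.8
scene table z -9.932389312883316e-05
scene rail 1628 mean [521.5   8.5  17. ] rect [471.6  -1. ] [163.8 262.3] 9.1
scene mat 605 mean [ 408.7 -269.2    4.1] rect [ 390.  -265.3] [188.3 179.9] 89.5
scene foot 221 mean [ 409.  -287.6   15. ] rect [ 399.3 -283.9] [112.3 188.4] 37.0
scene house 100 mean [ 413.9 -284.5   59.2] rect [ 406.6 -290.6] [46.3 41.8] 88.9
scene handle 92 mean [ 406.4 -290.3  129.8] rect [ 405.  -290.8] [33.8 30. ] 1.4
scene all>.07 642 mean [ 331.7 -301.4  108. ] rect [ 340.3 -308. ] [167.4 164.6] 5.7
```

View pics/crop1.png

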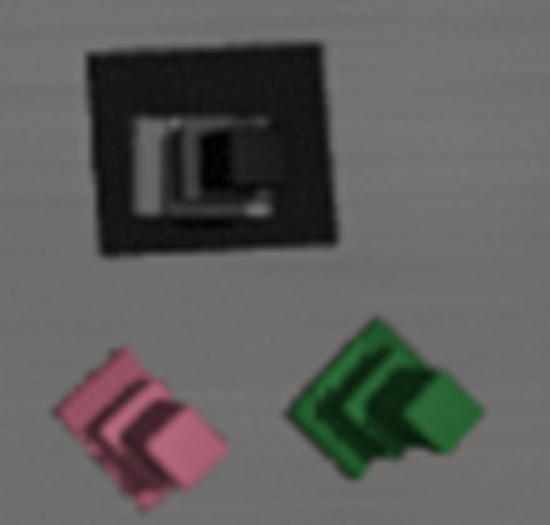

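View pics/crop2.png

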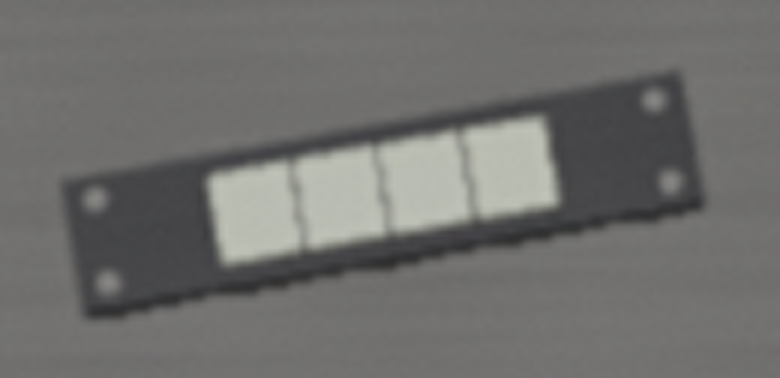

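The crop confirms that the black handle on the steel housing, on the mat at crop (230,165), is the press. The green and pink ones are off the mat. The rail corners in crop 2 are at (63,181), (681,70), (704,207) and (87,317).

```bash
cat >> h.py <<'E'
def ray(d,uv,z):
    K=np.array(d['camera_matrix']);T=np.array(d['T'])
    p=cv2.undistortPoints(np.array(uv,float).reshape(-1,1,2),K,np.array([float(d['k1']),0,0,0.])).reshape(-1,2)
    r=np.c_[p[:,0],-p[:,1],-np.ones(len(p))]@T[:3,:3].T
    return T[:3,3]+r*((z-T[2,3])/r[:,2])[:,None]
E
python3 - <<'E'
from h import *
d=dict(np.load('top.npz'))
def f(name,c,s,o,z):
    c=(np.array(c)+.5)/s-.5+np.array(o); p=ray(d,c,z)[:,:2]*1000; print(name,p.round(1).tolist(),'c',p.mean(0).round(1))
    e=np.diff(np.r_[p,p[:1]],axis=0); print('  len',np.linalg.norm(e,axis=1).round(1),'ang',np.degrees(np.arctan2(e[:,1],e[:,0])).round(1))
f('rail',[(63,181),(681,70),(704,207),(87,317)],6,(245,165),.016)
f('screws',[(95,199),(653,99),(671,182),(108,283)],6,(245,165),.016)
f('covers',[(206,175),(547,116),(559,206),(221,267)],6,(245,165),.019)
f('mat',[(88,54),(322,44),(338,243),(101,256)],5,(380,205),.004)
f('footL',[(135,118),(135,215),(272,215),(270,118)],5,(380,205),.014)
f('handletop',[(234,125),(284,125),(284,186),(234,186)],5,(380,205),.13)
for n in('top','scene'):
    d2=dict(np.load(n+'.npz'));w=cloud(d2);X,Y,Z=w[...,0],w[...,1],w[...,2]
    m=(X>.43)&(X<.6)&(Y>-.14)&(Y<.18)&(Z>.011)&(Z<.03)
    q=w[m][:,:2].astype(np.float32)*1000
    r=cv2.minAreaRect(q);print(n,r, cv2.fitLine(q,cv2.DIST_L2,0,.01,.01).ravel())
    cov=m&(d2['pixels'].min(-1)>110); q=w[cov][:,:2].astype(np.float32)*1000; print('covers',len(q),cv2.minAreaRect(q),w[cov].mean(0))
    for lo,hi in((.122,.14),(.05,.066)):
        m=(X>.36)&(X<.46)&(Y>-.34)&(Y<-.22)&(Z>lo)&(Z<hi); q=w[m][:,:2].astype(np.float32)*1000;print(lo,cv2.minAreaRect(q))
# tool yaw now
from scipy.spatial.transform import Rotation as R
s=monitor.sense();q=s['tcp_rot'];print(R.from_quat(np.r_[q[1:],q[0]]).as_matrix().round(3))
E
```

```text
rail [[527.5, 141.0], [572.8, -134.5], [510.9, -142.7], [466.9, 130.3]] c [519.5  -1.5]
  len [279.1  62.4 276.5  61.6] ang [ -80.7 -172.5   99.2   10. ]
screws [[519.2, 126.8], [559.8, -121.5], [522.3, -128.4], [481.8, 121.0]] c [ 5.208e+02 -5.000e-01]
  len [251.6  38.1 252.7  37.9] ang [ -80.7 -169.7   99.2    8.7]
covers [[528.6, 77.3], [552.4, -73.9], [512.0, -78.2], [487.6, 71.0]] c [520.2  -1. ]
  len [153.1  40.6 151.2  41.5] ang [ -81.1 -173.9   99.3    8.8]
mat [[466.7, -237.4], [469.6, -364.9], [362.9, -367.4], [359.2, -239.7]] c [ 414.6 -302.3]
  len [127.5 106.7 127.7 107.5] ang [ -88.7 -178.6   91.7    1.2]
footL [[431.2, -259.0], [380.2, -256.7], [378.5, -329.7], [429.7, -331.4]] c [ 404.9 -294.2]
  len [51.1 73.  51.3 72.4] ang [177.4 -91.3  -1.9  88.8]
handletop [[419.2, -280.9], [418.7, -305.0], [389.8, -303.4], [390.3, -279.4]] c [ 404.5 -292.2]
  len [24.1 28.9 24.  28.9] ang [-91.2 176.9  88.7  -3. ]
top ((521.29150390625, -0.08978271484375), (61.041385650634766, 280.658447265625), 9.23427677154541) [ 1.6237922e-01 -9.8672843e-01  5.2071527e+02  7.1862513e-01]
co
[... 263 characters left out ...]
1719)
0.05 ((405.0806884765625, -291.0157775878906), (42.390201568603516, 40.54233169555664), 88.20958709716797)
scene ((520.99072265625, -2.146484375), (66.61658477783203, 280.3143615722656), 9.144166946411133) [ 1.6311704e-01 -9.8660672e-01  5.2273730e+02 -7.3440862e-01]
covers 632 ((520.639404296875, -7.62738037109375), (53.67955017089844, 270.4376525878906), 10.517142295837402) [ 0.51990604 -0.00167038  0.01931664]
0.122 ((405.0433654785156, -290.807861328125), (33.76193618774414, 30.04527473449707), 1.372539758682251)
0.05 ((406.5732727050781, -290.609375), (46.25520706176758, 41.84282684326172), 88.89371490478516)
[[ 0.927  0.375 -0.001]
 [ 0.375 -0.927  0.002]
 [ 0.    -0.002 -1.   ]]
```

Call:
move_arm([
  [1,[26.6,-25.2,0],[0,0,4.8]],
  [1,[53.2,-50.3,0],[0,0,9.5]],
  [1,[79.7,-75.5,0],[0,0,14.3]],
  [1,[106.3,-100.7,0],[0,0,19]],
  [1,[132.9,-125.9,0],[0,0,23.8]],
])

```text
clock: 0.52
tool_pos: [0.3294, -0.4572, 0.1981]
tcp_rot: [-0.001, 1.0, -0.018, -0.0]
ft_force: [0.8, -0.1, 0.5]
opening: 0.996
grip_force: 0.0
```

```bash
cat >> h.py <<'E'
from scipy.spatial.transform import Rotation as R
def goto(x,y,z,yang):
    "tool-frame mm shift & deg turn to reach TCP (mm) with tool y at world angle yang, tool down"
    s=monitor.sense();q=s['tcp_rot'];M=R.from_quat(np.r_[q[1:],q[0]]).as_matrix()
    a=np.radians(yang);ty=np.array([np.cos(a),np.sin(a),0]);tz=np.array([0,0,-1.]);G=np.c_[np.cross(ty,tz),ty,tz]
    print('t',round(s['clock'],2),'p',(s['tool_pos']*1000).round(1),'F',s['ft_force'].round(1),'grip',round(s['grip_force'],1),'op',round(s['opening'],3))
    print('shift',(M.T@(np.array([x,y,z])-s['tool_pos']*1000)).round(1),'turn',np.degrees(R.from_matrix(M.T@G).as_rotvec()).round(2))
E
python3 -c "
from h import *
goto(405,-291.5,198,-91.7)"
```

```text
t 0.52 p [ 329.4 -457.2  198.1] F [ 0.8 -0.1  0.5] grip 0.0 op 0.996
shift [  69.7 -168.3    0.2] turn [-0.06  0.03 -0.32]
```

Call:
move_arm([
  [1,[14,-33.5,0],[0,0,0]],
  [1,[28,-67,0],[0,0,0]],
  [1,[42,-100,0],[0,0,0]],
  [1,[56,-134,0],[0,0,0]],
  [1,[69.7,-167,0],[0,0,-0.3]],
])

```text
clock: 0.93
tool_pos: [0.4041, -0.2923, 0.1984]
tcp_rot: [-0.0, 1.0, -0.013, -0.0]
ft_force: [0.8, 0.1, -0.2]
opening: 1.001
grip_force: 0.0
```

Call:
move_arm([
  [1,[0,0,0],[0,0,0]],
  [1,[0,0,0],[0,0,0]],
])

```text
clock: 1.1
tool_pos: [0.4044, -0.2926, 0.1985]
tcp_rot: [-0.0, 1.0, -0.011, -0.0]
ft_force: [0.0, 0.8, 0.8]
opening: 1.001
grip_force: 0.0
```

```bash
python3 -c "
from h import *
goto(404.7,-292,76,-91.7)
d=grab('top'); im=d['pixels'][...,::-1]; s=grab('scene')['pixels'][...,::-1]
cv2.imwrite('pics/c3.png',np.hstack([cv2.resize(im[190:310,380:480],(400,480)),cv2.resize(s[90:210,190:290],(400,480))]))"
```

```text
t 1.1 p [ 404.4 -292.6  198.5] F [0.  0.8 0.8] grip 0.0 op 1.001
shift [  0.3  -0.6 122.5] turn [-0.01  0.03  0.47]
```

View pics/c3.png

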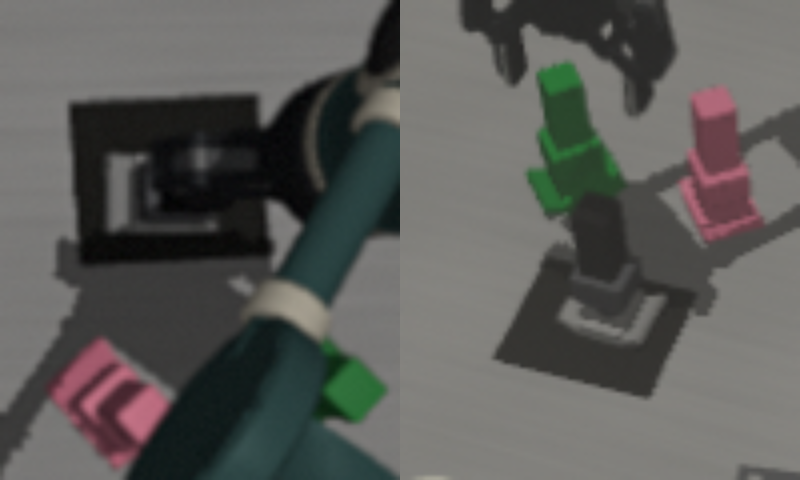

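The gripper straddles the press, with the fingers in line with the foot's long axis (press handle at crop (195,180)). Descending.

Call:
move_arm([
  [1,[0.3,-0.5,30],[0,0,0.5]],
  [1,[0.3,-0.5,60],[0,0,0.5]],
  [1,[0.3,-0.5,90],[0,0,0.5]],
  [1,[0.3,-0.5,112],[0,0,0.5]],
  [1,[0.3,-0.5,122],[0,0,0.5]],
])

```text
clock: 1.62
tool_pos: [0.4013, -0.2935, 0.0729]
tcp_rot: [-0.002, 1.0, -0.018, -0.003]
ft_force: [-0.4, 0.3, -0.1]
opening: 1.003
grip_force: 0.0
```

Call:
move_arm([
  [0.5,[0,0,0],[0,0,0]],
  [0.4,[0,0,0],[0,0,0]],
  [0.3,[0,0,0],[0,0,0]],
  [0.2,[0,0,0],[0,0,0]],
  [0,[0,0,0],[0,0,0]],
], squeeze=90)

```text
clock: 2.03
tool_pos: [0.4056, -0.2948, 0.0787]
tcp_rot: [0.001, 1.0, -0.017, 0.001]
ft_force: [-0.6, 0.3, 1.6]
opening: 0.326
grip_force: 93.6
```

Call:
move_arm([
  [0,[0,0,0],[0,0,0]],
  [0,[0,0,0],[0,0,0]],
  [0,[0,0,0],[0,0,0]],
  [0,[0,0,0],[0,0,0]],
  [0,[0,0,0],[0,0,0]],
])

```text
clock: 2.45
tool_pos: [0.4054, -0.2946, 0.0776]
tcp_rot: [0.001, 1.0, -0.017, 0.001]
ft_force: [1.7, -1.9, 3.1]
opening: 0.327
grip_force: 93.6
```

Call:
move_arm([
  [0,[0,0,-15],[0,0,0]],
  [0,[0,0,-35],[0,0,0]],
  [0,[0,0,-60],[0,0,0]],
  [0,[0,0,-60],[0,0,0]],
  [0,[0,0,-60],[0,0,0]],
])

```text
clock: 2.87
tool_pos: [0.4044, -0.2937, 0.1365]
tcp_rot: [0.0, 1.0, -0.017, 0.0]
ft_force: [-0.1, 0.4, -4.6]
opening: 0.33
grip_force: 92.8
```

```bash
python3 -c "
from h import *
goto(538.4,-111.6,138,-80.8)"
```

```text
t 2.87 p [ 404.4 -293.7  136.5] F [-0.1  0.4 -4.6] grip 92.8 op 0.33
shift [ 127.7 -186.6   -1.5] turn [  0.02  -0.03 -11.15]
```

Call:
move_arm([
  [0,[20,-30,0],[0,0,-2.2]],
  [0,[45,-67,0],[0,0,-4.4]],
  [0,[70,-104,0],[0,0,-6.6]],
  [0,[95,-141,0],[0,0,-8.8]],
  [0,[115,-168,0],[0,0,-11.1]],
])

```text
clock: 3.28
tool_pos: [0.5226, -0.1281, 0.1333]
tcp_rot: [-0.001, 0.997, 0.08, -0.003]
ft_force: [0.6, -0.7, -3.7]
opening: 0.33
grip_force: 92.7
```

Call:
move_arm([
  [0,[0,0,0],[0,0,0]],
  [0,[0,0,0],[0,0,0]],
  [0,[0,0,0],[0,0,0]],
])

```text
clock: 3.53
tool_pos: [0.5224, -0.1297, 0.1339]
tcp_rot: [-0.001, 0.997, 0.08, -0.003]
ft_force: [-0.7, -0.5, -3.3]
opening: 0.326
grip_force: 92.9
```

```bash
python3 -c "
from h import *
goto(538.4,-111.6,94,-80.8)"
```

```text
t 3.53 p [ 522.4 -129.7  133.9] F [-0.7 -0.5 -3.3] grip 92.9 op 0.326
shift [ 18.9 -15.2  39.8] turn [-0.1   0.29  0.02]
```

Call:
move_arm([
  [0,[10,-8,0],[0,0.1,0]],
  [0,[19,-15,0],[-0.1,0.3,0]],
  [0,[19,-15,15],[-0.1,0.3,0]],
  [0,[19,-15,32],[-0.1,0.3,0]],
  [0,[19,-15,32],[-0.1,0.3,0]],
])

```text
clock: 3.95
tool_pos: [0.538, -0.1122, 0.1011]
tcp_rot: [-0.0, 0.997, 0.079, -0.0]
ft_force: [-2.8, -0.3, -4.3]
opening: 0.324
grip_force: 92.8
```

```bash
python3 -c "
from h import *
goto(538.4,-111.6,89,-80.8)
d=grab('top'); im=d['pixels'][...,::-1]; s=grab('scene')['pixels'][...,::-1]
cv2.imwrite('pics/c4.png',np.hstack([cv2.resize(im[160:240,245:375],(400,246)),cv2.resize(s[150:250,240:402],(400,246))]))"
```

```text
t 3.95 p [ 538.  -112.2  101.1] F [-2.8 -0.3 -4.3] grip 92.8 op 0.324
shift [ 0.5 -0.5 12.1] turn [-0.05  0.03 -0.13]
```

View pics/c4.png

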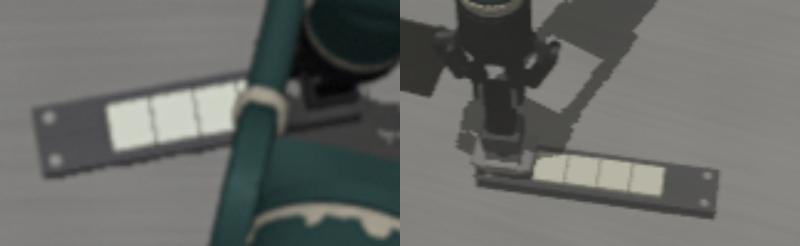

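The press hangs over the -y end plate, with its foot at about (500,160) in the right-hand crop, clear of the covers and centred across the rail. Lowering it.

Call:
move_arm([
  [0,[0.5,-0.5,5],[0,0,0]],
  [0,[0.5,-0.5,9],[0,0,0]],
  [0,[0.5,-0.5,12],[0,0,0]],
  [0,[0.5,-0.5,14],[0,0,0]],
  [0,[0.5,-0.5,14],[0,0,0]],
])

```text
clock: 4.47
tool_pos: [0.5419, -0.1122, 0.0913]
tcp_rot: [0.001, 0.997, 0.08, 0.003]
ft_force: [0.1, 0.1, -3.3]
opening: 0.329
grip_force: 93.0
```

Call:
move_arm([
  [0,[0,0,0],[0,0,0]],
  [0,[0,0,0],[0,0,0]],
])

```text
clock: 4.63
tool_pos: [0.5418, -0.1122, 0.0912]
tcp_rot: [0.001, 0.997, 0.08, 0.003]
ft_force: [1.0, 0.3, -2.3]
opening: 0.327
grip_force: 93.0
```

Call:
move_arm([
  [0,[0,0,1],[0,0,0]],
  [0,[0,0,2],[0,0,0]],
  [0,[0,0,3],[0,0,0]],
  [0,[0,0,3],[0,0,0]],
  [0,[0,0,3],[0,0,0]],
])

```text
clock: 5.05
tool_pos: [0.5421, -0.1122, 0.0886]
tcp_rot: [0.001, 0.997, 0.08, 0.003]
ft_force: [-0.1, 1.8, 4.1]
opening: 0.329
grip_force: 93.9
```

```bash
python3 -c "
from h import *
goto(538.4,-111.6,84,-80.8)
print(monitor.sense()['torque'],monitor.sense()['qvel'].round(3))
"
```

```text
t 5.05 p [ 542.1 -112.2   88.6] F [-0.1  1.8  4.1] grip 93.9 op 0.329
shift [-3.6 -1.2  4.6] turn [ 0.13 -0.38 -0.05]
[0.18646942 0.12266565 0.02986587] [-0.002  0.002  0.003 -0.002 -0.003  0.001]
```

Call:
move_arm([
  [0,[-1,0,1],[0,-0.2,0]],
  [0,[-2,0,2],[0,-0.3,0]],
  [0,[-3,0,3],[0,-0.4,0]],
  [0,[-3,0,3],[0,-0.4,0]],
  [0,[-3,0,3],[0,-0.4,0]],
])

```text
clock: 5.47
tool_pos: [0.5413, -0.1124, 0.0865]
tcp_rot: [0.001, 0.997, 0.079, 0.002]
ft_force: [3.7, 3.2, 6.5]
opening: 0.327
grip_force: 94.3
```

```bash
python3 -c "
from h import *
goto(538.4,-111.6,84,-80.8)
print(monitor.sense()['torque'])
"
```

```text
t 5.47 p [ 541.3 -112.4   86.5] F [3.7 3.2 6.5] grip 94.3 op 0.327
shift [-2.8 -1.2  2.4] turn [ 0.14 -0.24 -0.08]
[ 0.67004034 -0.67303842 -0.0372001 ]
```

Call:
move_arm([
  [0,[-0.5,-4,0.5],[0,0,0]],
  [0,[-1,-10,1],[0,-0.1,0]],
  [0,[-1.5,-16,1],[0,-0.2,0]],
  [0,[-2,-22,1],[0,-0.2,0]],
  [0,[-2.5,-28,1],[0,-0.2,0]],
])

```text
clock: 5.88
tool_pos: [0.5349, -0.0889, 0.0861]
tcp_rot: [0.005, 0.997, 0.08, 0.001]
ft_force: [2.1, -5.8, 6.1]
opening: 0.327
grip_force: 94.2
```

```bash
cat >> h.py <<'E'
def rail():
    s=monitor.sense();p=s['tool_pos']*1000-np.array([520.5,-1,0]);a=np.radians(9.2)
    print('rail x %.1f y %.1f'%(p[0]*np.cos(a)+p[1]*np.sin(a),-p[0]*np.sin(a)+p[1]*np.cos(a)))
    e=520.5-112*np.sin(a),-1+112*np.cos(a); goto(*e,85,-80.8); print(s['torque'].round(2))
E
python3 -c "
from h import *
rail()"
```

```text
rail x 0.2 y -89.1
t 5.88 p [534.9 -88.9  86.1] F [ 2.1 -5.8  6.1] grip 94.2 op 0.327
shift [-1.000e-01 -2.011e+02 -8.000e-01] turn [ 0.56 -0.04  0.03]
[-1.54 -0.4   0.02]
```

Call:
move_arm([
  [0,[0,-8,0.4],[0.3,0,0]],
  [0,[0,-16,0.7],[0.5,0,0]],
  [0,[0,-24,0.7],[0.5,0,0]],
  [0,[0,-32,0.7],[0.5,0,0]],
  [0,[0,-40,0.7],[0.5,0,0]],
])

```text
clock: 6.3
tool_pos: [0.5283, -0.0492, 0.0853]
tcp_rot: [0.0, 0.997, 0.08, 0.0]
ft_force: [1.2, -6.1, 7.4]
opening: 0.332
grip_force: 94.4
```

```bash
python3 -c "
from h import *
rail()"
```

```text
rail x 0.0 y -48.8
t 6.3 p [528.3 -49.2  85.3] F [ 1.2 -6.1  7.4] grip 94.4 op 0.332
shift [ 1.000e-01 -1.608e+02  1.000e-01] turn [ 0.04 -0.02  0.03]
[-1.88 -0.41 -0.02]
```

Call:
move_arm([
  [0,[0,-9,0],[0,0,0]],
  [0,[0,-18,0],[0,0,0]],
  [0,[0,-27,0],[0,0,0]],
  [0,[0,-36,0],[0,0,0]],
  [0,[0,-45,0],[0,0,0]],
])

```text
clock: 6.72
tool_pos: [0.5208, -0.004, 0.0853]
tcp_rot: [-0.0, 0.997, 0.08, -0.0]
ft_force: [1.6, -7.2, 7.3]
opening: 0.325
grip_force: 94.3
```

```bash
python3 -c "
from h import *
rail()"
```

```text
rail x -0.1 y -3.0
t 6.72 p [520.8  -4.   85.3] F [ 1.6 -7.2  7.3] grip 94.3 op 0.325
shift [   0.2 -115.     0.4] turn [-0.04  0.01  0.02]
[-1.89 -0.38  0.03]
```

```bash
cat >> h.py <<'E'
def covers(n='scene'):
    w=cloud(grab(n));a=np.radians(9.2);p=w-np.array([.5205,-.001,0])
    x=(p[...,0]*np.cos(a)+p[...,1]*np.sin(a))*1e3;y=(-p[...,0]*np.sin(a)+p[...,1]*np.cos(a))*1e3
    for c in(-57,-19,19,57,-105,105,-95,95):
        m=(abs(x)<15)&(abs(y-c)<(12 if abs(c)<60 else 10))&(w[...,2]<.03); print(n,c,m.sum(),(np.nanmedian(w[...,2][m])*1e3).round(2) if m.any() else None)
E
python3 -c "
from h import *
covers()"
```

```text
scene -57 69 15.32
scene -19 22 27.03
scene 19 42 26.99
scene 57 68 19.13
scene -105 58 16.07
scene 105 58 16.52
scene -95 59 16.33
scene 95 61 16.09
```

Call:
move_arm([
  [0,[0,-9,0],[0,0,0]],
  [0,[0,-18,0],[0,0,0]],
  [0,[0,-27,0],[0,0,0]],
  [0,[0,-36,0],[0,0,0]],
  [0,[0,-45,0],[0,0,0]],
])

```text
clock: 7.18
tool_pos: [0.5134, 0.0407, 0.0853]
tcp_rot: [-0.001, 0.997, 0.08, -0.0]
ft_force: [0.8, -6.2, 6.9]
opening: 0.327
grip_force: 94.4
```

```bash
python3 -c "
from h import *
rail();covers()"
```

```text
rail x -0.3 y 42.3
t 7.18 p [513.4  40.7  85.3] F [ 0.8 -6.2  6.9] grip 94.4 op 0.327
shift [  0.4 -69.7   0.4] turn [-0.08  0.05  0.02]
[-1.84 -0.39  0.02]
scene -57 72 15.92
scene -19 71 15.76
scene 19 41 26.86
scene 57 31 25.57
scene -105 55 15.78
scene 105 62 14.81
scene -95 58 15.43
scene 95 59 15.41
```

Call:
move_arm([
  [0,[0,-9,0],[0,0,0]],
  [0,[0,-18,0],[0,0,0]],
  [0,[0.2,-27,0],[0,0,0]],
  [0,[0.3,-36,0],[0,0,0]],
  [0,[0.3,-44,0],[0,0,0]],
])

```text
clock: 7.65
tool_pos: [0.5064, 0.0845, 0.0854]
tcp_rot: [-0.001, 0.997, 0.081, -0.001]
ft_force: [1.7, -6.2, 8.0]
opening: 0.324
grip_force: 94.4
```

Call:
move_arm([
  [0,[0,-8,0],[0,0,0]],
  [0,[0,-16,0],[0,0,0]],
  [0,[0,-23,0],[0,0,0]],
  [0,[0,-25,0],[0,0,0]],
  [0,[0,-25,0],[0,0,0]],
])

```text
clock: 8.07
tool_pos: [0.5022, 0.1098, 0.0855]
tcp_rot: [-0.001, 0.997, 0.081, -0.001]
ft_force: [1.3, -4.6, 7.2]
opening: 0.33
grip_force: 94.4
```

```bash
python3 -c "
from h import *
rail();covers()"
```

```text
rail x -0.3 y 112.3
t 8.07 p [502.2 109.8  85.5] F [ 1.3 -4.6  7.2] grip 94.4 op 0.33
shift [0.3 0.3 0.5] turn [-0.17  0.09  0.06]
[-1.31 -0.35 -0.  ]
scene -57 71 16.33
scene -19 72 16.47
scene 19 68 15.98
scene 57 72 15.9
scene -105 57 16.17
scene 105 15 27.42
scene -95 53 15.66
scene 95 31 25.95
```

All covers read level with the deck. Lifting and carrying the press back.

Call:
move_arm([
  [0,[0,0,-10],[0,0,0]],
  [0,[0,0,-28],[0,0,0]],
  [0,[0,0,-48],[0,0,0]],
  [0,[0,0,-60],[0,0,0]],
  [0,[0,0,-60],[0,0,0]],
])

```text
clock: 8.53
tool_pos: [0.502, 0.1111, 0.1463]
tcp_rot: [-0.004, 0.997, 0.08, -0.001]
ft_force: [0.8, -1.0, -4.0]
opening: 0.325
grip_force: 93.0
```

```bash
python3 -c "
from h import *
goto(414.5,-302.3,140,-88.6)"
```

```text
t 8.53 p [502.  111.1 146.3] F [ 0.8 -1.  -4. ] grip 93.0 op 0.325
shift [-152.   394.3    3.7] turn [-0.41  0.11  7.74]
```

Call:
move_arm([
  [0,[-8,21,0],[0,0,0]],
  [0,[-19,49,0],[0,0,0]],
  [0,[-30,77,0],[0,0,0]],
  [0,[-41,106,0],[0,0,0]],
  [0,[-52,135,0],[0,0,0]],
])

```text
clock: 8.95
tool_pos: [0.4687, -0.0315, 0.1415]
tcp_rot: [-0.004, 0.997, 0.08, -0.004]
ft_force: [0.9, -0.4, -4.3]
opening: 0.327
grip_force: 92.9
```

Call:
move_arm([
  [0,[-11,29,0],[0,0,0]],
  [0,[-22,57,0],[0,0,0]],
  [0,[-33,86,0],[0,0,0]],
  [0,[-44,114,0],[0,0,0]],
  [0,[-55,142,0],[0,0,0]],
])

```text
clock: 9.37
tool_pos: [0.4371, -0.1804, 0.1409]
tcp_rot: [-0.004, 0.997, 0.08, -0.004]
ft_force: [-0.3, 0.8, -4.6]
opening: 0.33
grip_force: 92.9
```

Call:
move_arm([
  [0,[-11,29,0],[0,0,2]],
  [0,[-22,57,0],[0,0,4]],
  [0,[-33,85,0],[0,0,6]],
  [0,[-41,106,0],[0,0,7.7]],
  [0,[-44,114,0],[0,0,7.7]],
])

```text
clock: 9.78
tool_pos: [0.4119, -0.3014, 0.1404]
tcp_rot: [-0.003, 1.0, 0.011, -0.004]
ft_force: [0.5, 0.6, -4.6]
opening: 0.329
grip_force: 92.9
```

Call:
move_arm([
  [0,[0,0,0],[0,0,0]],
  [0,[0,0,0],[0,0,0]],
  [0,[0,0,0],[0,0,0]],
])

```text
clock: 10.03
tool_pos: [0.4132, -0.2976, 0.1411]
tcp_rot: [-0.004, 1.0, 0.013, -0.004]
ft_force: [-0.4, 0.4, -3.7]
opening: 0.325
grip_force: 92.8
```

```bash
python3 -c "
from h import *
goto(414.5,-302.3,95,-88.6)"
```

```text
t 10.03 p [ 413.2 -297.6  141.1] F [-0.4  0.4 -3.7] grip 92.8 op 0.325
shift [ 1.5  5.1 46.1] turn [-0.48  0.42  0.09]
```

Call:
move_arm([
  [0,[1,4.5,15],[-0.3,0.3,0]],
  [0,[1,4.5,35],[-0.5,0.4,0]],
  [0,[1,4.5,50],[-0.5,0.4,0]],
  [0,[1,4.5,54],[-0.5,0.4,0]],
  [0,[1,4.5,54],[-0.5,0.4,0]],
])

```text
clock: 10.45
tool_pos: [0.4133, -0.301, 0.0863]
tcp_rot: [-0.0, 1.0, 0.014, -0.001]
ft_force: [0.1, -0.5, -3.7]
opening: 0.325
grip_force: 92.7
```

```bash
python3 -c "
from h import *
goto(414.5,-302.3,78,-88.6)
d=grab('top'); im=d['pixels'][...,::-1]; s=grab('scene')['pixels'][...,::-1]
cv2.imwrite('pics/c5.png',np.hstack([cv2.resize(im[190:280,380:470],(390,390)),cv2.resize(s[120:210,190:280],(390,390))]))"
```

```text
t 10.45 p [ 413.3 -301.    86.3] F [ 0.1 -0.5 -3.7] grip 92.7 op 0.325
shift [1.2 1.4 8.3] turn [-0.03  0.13  0.15]
```

View pics/c5.png

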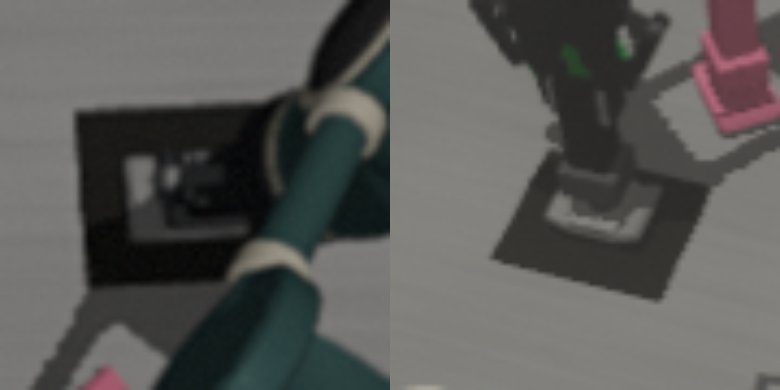

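The foot is centred on the mat: it spans y 155–241 against mat edges at 112 and 285, and its left gap is about 45 px, as expected. Lowering to contact.

Call:
move_arm([
  [0,[1,1.3,3],[0,0,0.1]],
  [0,[1,1.3,6],[0,0,0.1]],
  [0,[1,1.3,8],[0,0,0.1]],
  [0,[1,1.3,9],[0,0,0.1]],
  [0,[1,1.3,9],[0,0,0.1]],
])

```text
clock: 10.97
tool_pos: [0.4156, -0.3048, 0.0793]
tcp_rot: [0.001, 1.0, 0.012, 0.001]
ft_force: [0.1, -0.1, -3.6]
opening: 0.325
grip_force: 93.0
```

Call:
move_arm([
  [0,[0,0,0],[0,0,0]],
  [0,[0,0,0],[0,0,0]],
])

```text
clock: 11.13
tool_pos: [0.4155, -0.3048, 0.0792]
tcp_rot: [0.001, 1.0, 0.012, 0.001]
ft_force: [-0.3, 0.0, -3.5]
opening: 0.326
grip_force: 93.0
```

Now 1 mm above contact. I'll back off 2 mm in y and settle.

Call:
move_arm([
  [0,[-0.7,-1.5,0],[0,0,0]],
  [0,[-0.7,-1.5,1],[0,0,0]],
  [0,[-0.7,-1.5,2],[0,0,0]],
  [0,[-0.7,-1.5,2],[0,0,0]],
])

```text
clock: 11.47
tool_pos: [0.415, -0.3033, 0.0778]
tcp_rot: [0.001, 1.0, 0.012, 0.001]
ft_force: [-1.6, 1.5, 3.0]
opening: 0.328
grip_force: 93.8
```

Call:
move_arm([
  [0,[0,0,0],[0,0,0]],
  [0,[0,0,0],[0,0,0]],
])

```text
clock: 11.63
tool_pos: [0.415, -0.3033, 0.0776]
tcp_rot: [0.001, 1.0, 0.012, 0.001]
ft_force: [-1.4, 1.4, 3.4]
opening: 0.328
grip_force: 93.8
```

Call:
move_arm([
  [0,[0,0,-0.5],[0,0,0]],
  [0,[0,0,-1],[0,0,0]],
  [0,[0,0,-1],[0,0,0]],
], squeeze=20)

```text
clock: 11.88
tool_pos: [0.4149, -0.3033, 0.0783]
tcp_rot: [0.001, 1.0, 0.012, 0.001]
ft_force: [-1.1, 1.2, 2.8]
opening: 0.326
grip_force: 93.7
```

Call:
move_arm([
  [0.4,[0,0,0],[0,0,0]],
  [0.5,[0,0,0],[0,0,0]],
  [0.7,[0,0,0],[0,0,0]],
  [1,[0,0,0],[0,0,0]],
  [1,[0,0,0],[0,0,0]],
])

```text
clock: 12.3
tool_pos: [0.4147, -0.3032, 0.0779]
tcp_rot: [0.001, 1.0, 0.012, 0.0]
ft_force: [0.4, 0.4, -0.9]
opening: 0.901
grip_force: 0.0
```

Call:
move_arm([
  [1,[0,0,0],[0,0,0]],
  [1,[0,0,-10],[0,0,0]],
  [1,[0,0,-30],[0,0,0]],
  [1,[0,0,-55],[0,0,0]],
  [1,[0,0,-85],[0,0,0]],
])

```text
clock: 12.72
tool_pos: [0.4135, -0.3021, 0.1631]
tcp_rot: [0.0, 1.0, 0.012, -0.001]
ft_force: [0.2, -0.4, -0.1]
opening: 0.999
grip_force: 0.0
```

Call:
move_arm([
  [1,[0,0,-30],[0,0,0]],
  [1,[0,30,-50],[0,0,0]],
  [1,[0,60,-60],[0,0,0]],
  [1,[0,90,-60],[0,0,0]],
  [1,[0,120,-60],[0,0,0]],
])

```text
clock: 13.13
tool_pos: [0.4182, -0.4248, 0.2264]
tcp_rot: [0.003, 1.0, 0.012, 0.002]
ft_force: [0.3, -0.5, 0.5]
opening: 1.001
grip_force: 0.0
```

```bash
python3 -c "
from h import *
goto(414.5,-302.3,78,-88.6);covers();covers('top')
d=grab('top'); im=d['pixels'][...,::-1]; s=grab('scene')['pixels'][...,::-1]
cv2.imwrite('pics/c6.png',np.hstack([cv2.resize(im[190:280,380:470],(390,390)),cv2.resize(s[120:210,190:280],(390,390))]))"
```

```text
t 13.13 p [ 418.2 -424.8  226.4] F [ 0.3 -0.5  0.5] grip 0.0 op 1.001
shift [  -1.3 -123.4  147.7] turn [ 0.33 -0.21 -0.02]
scene -57 75 15.75
scene -19 70 15.22
scene 19 70 15.86
scene 57 71 15.29
scene -105 61 15.58
scene 105 62 16.58
scene -95 56 15.58
scene 95 63 15.7
top -57 101 16.6
top -19 102 17.33
top 19 102 17.06
top 57 98 17.72
top -105 84 17.25
top 105 81 16.56
top -95 83 17.24
top 95 86 17.14
```

View pics/c6.png

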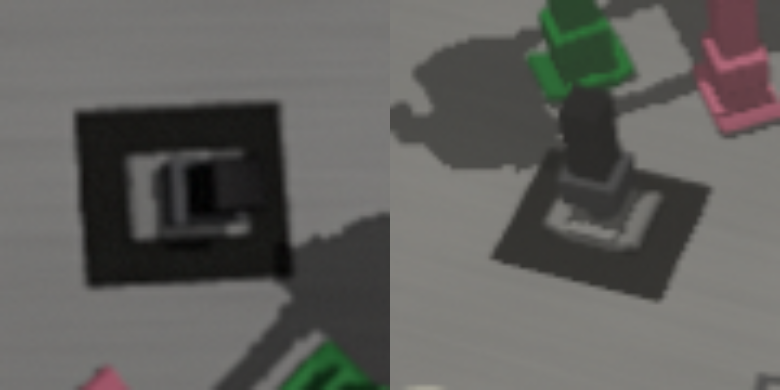

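The press stands upright and free on the mat, with its foot at (127–250, 152–241) inside the mat at (78–290, 103–286). All covers are flush.

```bash
python3 -c "
from h import *
print(sign_off())"
```

```text
the job is handed in; nothing more can be done
None
```

The job is done and handed in at about 13 s on the clock: depth readings show all four covers level with the deck after a single unbroken pass, and the press is upright and released within about 3 mm of the mat's centre.

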